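# Switch the locking source selector to the green source

## Robot

A 6-joint arm with a two-finger parallel gripper is mounted at the origin on a cart in front of the work surface, level with it; the furniture and walls round the work are solid. World frame = base frame: x ahead of the robot, y to its left, z up, the work surface at z = 0. Lengths are in mm, angles in rad, forces in N, time in s.
With the tool pointing down it reaches from about 350 to 850 mm from the base axis. Payload 8.1 kg.
Tool frame: the origin (TCP) lies at the very end of the fingers, on their centre line; the grasp point (between the pads) lies 19 mm behind it; z points along the fingers, y is the line along which they close (so a half turn about z gives the same grasp; the last joint's range is limited). The gripper opens to 93 mm and grips with 3 to 60 N. Pads are 15 mm wide; open, the fingers measure 128 mm over their backs; the gripper's body (75 mm by 188 mm) begins 65 mm behind the grasp point.
Start: joints at [-1.24, 0.13, 1.488, -0, 1.523, -0.085], TCP at [242.373, -548.872, 218.635] pointing down, gripper open.
Joint ranges: [-2.96, 2.96], [-0.89, 2.26], [0.02, 2.5], [-1.34, 4.48], [0, 2.73], [-2.66, 2.66]. Speed limits (rad/s): [2.39, 2.39, 2.79, 3.14, 3.14, 3.14].

## Interface

Orientations are given as a unit quaternion [w, x, y, z].
In Python, from rig import r gives the robot as it stands.
- The arm moves only by the tool step_arm, never from a script. Its argument "motion" is a list of rows, each an object with "translation": the shift along the world's x, y, z in cm, a list of three; "turn": the turn, a rotation vector about the world's x, y, z in degrees, a list of three; "claw": the closure, from 0 (fully open) to 1 (shut). A call has 1 to 5 rows; each row shifts and turns the commanded pose from where the row before left it; what a row does not reach is not made up. A row lasts 1/10 s, in which the tool goes at most 50 mm and 8.59 degrees, less where a joint would pass 70% of its speed; a pose out of reach is approached as far as the arm can. A call with a gripper value outside its range is refused whole. The fingers move at their own pace and stop on an object; the grip force is fixed at half the most. Time passes only in rows, so rows that do not move let the fingers close. It gives the time, the measured TCP pose, the force, the opening and the grip force at its end, in the units of the state.
- r.get_state(): the state, without advancing time (a new reading comes with each control period).
- r.snapshot(name): name is "scene" or "top" or "wrist"; returns a dict with "frame" (420x560x3 uint8, blue, green, red), "depth" (420x560 float32, mm along the optical axis (not along the pixel's ray), 0 where there is no reading), "vfov" (degrees; the focal length in pixels is half the picture's height over the tangent of half this angle, whatever the lens; pixels are square), "cx", "cy" (the principal point, pixels), "xyz" and "attitude" of the camera in the world. Camera axes: x right, y up, looking along -z (the intrinsics and any distortion apply to the point x, -y, -z); pixel columns grow to the right and rows downward; lengths in mm; the calibration is good to about 2 mm. A picture is of the moment at which its call begins.
- r.hand_in(): hands the job in; it is judged then, once.
The state is a dict: "time": time; "joint_pos": joint angles; "joint_vel": joint speeds; "joint_efforts": joint torques, N m; "tcp_pos": TCP position; "tool_rot": TCP orientation; "wrist_force": force on the tool from outside, world axes, zero at the start; "ft_torque": the same for the moment, N m; "finger_gap": finger opening in mm; "gripper_force": force on a finger pad.
Only numpy, scipy, OpenCV 4.12 (cv2) and the standard library are available. Lean on these libraries where they do the work, as an engineer would, in place of code of your own. Each camera call takes 0.05 s, during which the arm holds its last target. There are 200 camera calls.

## Task

On the grey switch box, pull the black selector knob up to unlock it, turn it to the green dot and push it back in until it has dropped fully home in the notch there. The dots were stuck on by hand, so the notch may lie a little to either side of the dot: feel for it with light pressure and never force the lock. Never push the knob in at the red dot, leave the small parts around the box where they are, and let go at the end.

Things in the scene. Friction and masses are not known exactly. Their poses are not given: they have to be found in the camera images.
- switch_box: grey switch box with light grey face plate, 150 x 150 mm, 50 mm high, fixed to the desk. Origin: centre of its underside, straight below the knob's axis; z up, x along the home direction (black line on the face plate). A dark collar, 81 mm across, its top 61.5 mm above the desk, surrounds the knob and hides the lock ring
- lock_ring (a point): on the knob's axis, at the lock ring's top, 62 mm above the desk. Three notches: at home and near each dot. The steel lug under the knob (8 mm wide, 28 mm from the axis, on the pointer side) has 2.4 degrees of play either way in a notch (10.4 mm wide).
- lock_plate (a point): on the knob's axis, on the face plate, 50 mm above the desk. Each dot notch lies up to 13 degrees (0.23 rad) to either side of its dot, seen from the knob's axis; it is hidden by the knob and can only be felt. The lug is sprung: pressed on the ring it gives about 1 mm for each 6.5 N, up to 3 mm, then it is hard.
- selector_grip (a point): on the knob's axis, half way up its bar grip. The bar is 56 mm long (along the pointer direction), 14 mm thick (pinch it across this) and 34 mm high: 17 mm above and below this point. Under it is a round skirt 70 mm across. Knob pushed in: skirt top 67 mm, bar top 101 mm above the desk. All black, white pointer line
- selector_pointer (a point): point 52 mm from the knob's axis in the direction of its white pointer line, level with the top of the skirt (17 mm below selector_grip); it turns and rises with the knob
- selector_lift (a joint): how far the knob is pulled up, m: 0 fully in and locked, 0.014 fully out (stop). It can be turned only above 0.008; between notches the lug meets the ring at 0.008 and can be pressed to about 0.005 by force; in a notch the knob passes freely to 0. Slides with about 3 N of friction and stays where it is left
- selector (a joint): knob angle about its upright axis, rad, 0 at the home line, positive anticlockwise seen from above; stops at -1.4 and 1.4. About 0.05 N m of friction
- dot_green: green stick-on dot, 12 mm across, 1.6 mm thick, on the face plate, 52 mm from the knob's axis, 60 degrees from the home line to one side or the other; origin in its underside
- dot_red: red stick-on dot of the same size, 60 degrees from the home line on the opposite side; origin in its underside
- fuse: loose pale fuse with brass-coloured caps, 10 x 32 x 10 mm, beside the box; origin at the centre of its underside
- relay: loose grey relay, 22 x 28 x 34 mm, behind the box; origin at the centre of its underside
- capacitor: loose black capacitor standing upright, 35 mm across, 52 mm high, behind the box; origin at the centre of its underside
There are look-alikes about, which are no part of the job. Leave any purple look-alike of the switch_box alone.

How it is judged (in metres and radians):
On the way, in this order (a step that is already met when the one before it is completed fails the run):
1. the knob is pulled out at least 10 mm (value of joint selector_lift above 0.01 m), for 0.1 s.
2. the knob, still out, is turned to the green dot (pointer within 20 mm of it) (value of joint selector_lift above 0.005 m and horizontal distance between selector_pointer and dot_green below 0.02 m), for 0.1 s.
At the end, for the whole second after the job is handed in: the knob is fully home (within 2 mm) in the notch at the green dot (pointer within 18 mm of the dot, seen from above), still and released (value of joint selector_lift below 0.002 m and horizontal distance between selector_pointer and dot_green below 0.018 m and velocity of joint selector between -0.05 and 0.05 rad/s); the robot touches nothing.
It fails at once if the lock is forced: more than 25 N between the knob's lug and the lock ring (contact force between selector and switch_box above 25 N).
It fails at once if the knob is pushed in at the red dot (value of joint selector_lift below 0.005 m and horizontal distance between selector_pointer and dot_red below 0.02 m).
It fails at once if a small part beside the box is moved by more than 15 mm (distance of any of fuse, relay, capacitor from where it was at the start of the episode above 0.015 m).
It also fails if it takes over 61 s, if anything falls off the work surface, if the arm or the gripper's body presses on something with over 40 N, if the wrist force passes 120 N, or if a joint passes its speed limit or range.

## Working session

There is one attempt and no reset: what is moved stays moved. The work goes in short steps, Python scripts to look and compute and a tool call to move; the robot and the scene stay as the last step left them, time stands still between calls to the robot, and variables do not carry over. Pictures are saved under pics/ and viewed, at most 10 in all, crops included, and the job is handed in when it is done.

Besides the shell and the picture viewer there is one more tool, called after "Request:" as a command line: name --argument value ..., lists and objects as JSON in quotes. step_arm: Moves the arm, as the interface text tells. Its arguments: {"type":"object","properties":{"motion":{"type":"array","items":{"type":"object","properties":{"translation":{"type":"array","items":{"type":"number"}},"turn":{"type":"array","items":{"type":"number"}},"claw":{"type":"number"}}}}},"required":["motion"]}

```bash
mkdir -p pics; ls; python3 - <<'E'
from rig import r
import cv2,numpy as np
a=r.snapshot("top");b=r.snapshot("scene")
for n,s in(("top",a),("scene",b)):
    print(n,s["vfov"],s["cx"],s["cy"],s["xyz"],s["attitude"],[k for k in s])
    np.savez("pics/"+n+".npz",**{k:np.array(v) for k,v in s.items()})
    cv2.imwrite(f"pics/{n}0.png",s["frame"])
print(r.get_state())
E
```

```text
pics
top 55.38050966451343 279.7045705380007 214.98630070514866 [417.44683229 -54.93480666 927.12494693] [ 0.76871758  0.08071248 -0.06996512 -0.63060578] ['frame', 'depth', 'vfov', 'cx', 'cy', 'xyz', 'attitude']
scene 44.11913214225957 280.47882980370076 206.5645766232918 [107.25815452 445.5824078  633.82221938] [-0.35153365 -0.16753692  0.40476938  0.82735556] ['frame', 'depth', 'vfov', 'cx', 'cy', 'xyz', 'attitude']
{'time': 0.1, 'joint_pos': array([-1.24038144e+00,  1.31098465e-01,  1.48920691e+00,  2.43536272e-05,
        1.52298611e+00, -8.54329148e-02]), 'joint_vel': array([ 2.81366072e-06, -1.16080922e-03, -2.74035268e-03, -5.28130256e-04,
        2.50212077e-03, -2.52634192e-05]), 'joint_efforts': array([ 2.82576329e-03, -5.61342144e+01, -4.93094087e+01,  7.68840057e-02,
        2.92166183e-02, -3.31645708e-05]), 'tcp_pos': array([ 242.21868934, -548.35974382,  217.66462158]), 'tool_rot': array([-8.44539768e-04,  9.78461359e-01,  2.06428311e-01, -9.17147997e-05]), 'wrist_force': array([-0.40341269,  0.15035809,  0.46085752]), 'ft_torque': array([-0.04571532,  0.02264888, -0.00087087]), 'gripper_force': 0.0, 'finger_gap': 92.84527718325712}
```

View pics/top0.png

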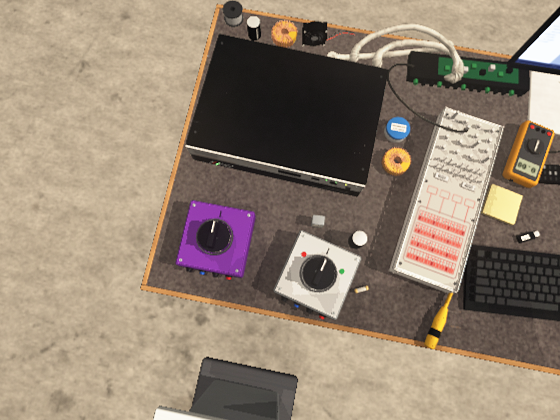

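View pics/scene0.png

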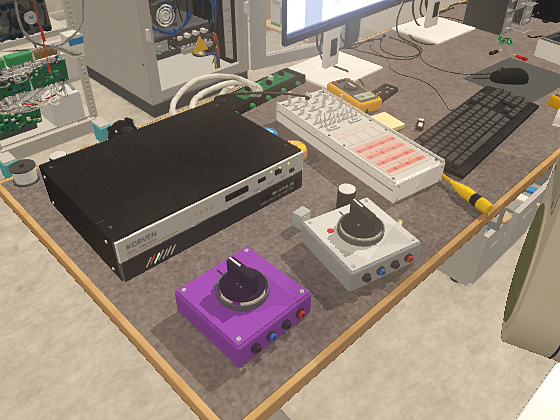

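The top view shows two candidates: a purple box at (214,237), which is the look-alike to leave alone, and a grey box with a light face plate at (318,274), which fits the description. On the grey box, red is at about (304,254) and green at about (342,271). I'll measure the grey box and confirm it in a crop.

```bash
cat > h.py <<'E'
import numpy as np,cv2
from scipy.spatial.transform import Rotation as R
def cam(s):
    q=np.array(s["attitude"]);f=s["frame"].shape[0]/2/np.tan(np.radians(float(s["vfov"]))/2)
    return R.from_quat(q[[1,2,3,0]]),f,np.array(s["xyz"]),float(s["cx"]),float(s["cy"])
def ray(s,uv,z):
    Q,f,p,cx,cy=cam(s);uv=np.atleast_2d(uv).astype(float)
    d=Q.apply(np.c_[(uv[:,0]-cx)/f,-(uv[:,1]-cy)/f,-np.ones(len(uv))])
    return p+d*((z-p[2])/d[:,2])[:,None]
def deproj(s,u,v):
    Q,f,p,cx,cy=cam(s);d=float(s["depth"][int(round(v)),int(round(u))])
    return p+Q.apply([(u-cx)/f*d,-(v-cy)/f*d,-d])
def proj(s,P):
    Q,f,p,cx,cy=cam(s);c=Q.inv().apply(np.atleast_2d(P)-p)
    return np.c_[cx+f*c[:,0]/-c[:,2],cy-f*c[:,1]/-c[:,2]]
def blobs(m,amin=5):
    n,l,st,c=cv2.connectedComponentsWithStats(m.astype(np.uint8));return [(c[i],st[i]) for i in range(1,n) if st[i,4]>=amin]
E
python3 - <<'E'
from h import *
for n,(u0,u1,v0,v1) in(("top",(265,375,225,325)),("scene",(290,430,175,300))):
    s=dict(np.load(f"pics/{n}.npz"));im=s["frame"];hsv=cv2.cvtColor(im,cv2.COLOR_BGR2HSV)
    H,S,V=[hsv[...,i].astype(int) for i in range(3)]
    roi=np.zeros(H.shape,bool);roi[v0:v1,u0:u1]=1
    for nm,m in(("red",((H<8)|(H>172))&(S>130)&(V>100)),("green",(H>45)&(H<85)&(S>100)&(V>70))):
        for c,st in blobs(m&roi,4): print(n,nm,c.round(1),st[4],ray(s,c,51.6)[0].round(1),deproj(s,*c).round(1))
    if n=="top":
        m=(S<60)&(V>110)&roi
        cs,_=cv2.findContours(m.astype(np.uint8),cv2.RETR_EXTERNAL,cv2.CHAIN_APPROX_NONE);c=max(cs,key=cv2.contourArea)
        bx=cv2.boxPoints(cv2.minAreaRect(c));print("box",bx.round(1).tolist(),ray(s,bx,50).round(1).tolist())
        m=(V<75)&roi; 
        for c,st in blobs(m,300): print("dark",c,st)
        print("floor",deproj(s,270,310),"plate",deproj(s,288,290),"bar",deproj(s,320,272))
    cv2.imwrite(f"pics/{n}1.png",cv2.resize(im[v0:v1,u0:u1],None,fx=5,fy=5,interpolation=cv2.INTER_CUBIC))
E
```

```text
top red [303.5 253.8] 18 [529.9 -91.   51.6] [529.9 -91.   51.1]
top red [321.5 317.2] 13 [ 404.6 -153.    51.6] [ 404.3 -155.2   32.4]
top green [341.5 271. ] 16 [ 509.1 -178.9   51.6] [ 509.  -178.7   53.1]
box [[272.3999938964844, 290.20001220703125], [301.3999938964844, 227.39999389648438], [366.5, 257.5], [337.5, 320.20001220703125]] [[439.6, -39.7, 50.0], [587.0, -75.7, 50.0], [549.2, -228.2, 50.0], [405.1, -187.7, 50.0]]
dark [280.22408377 278.58219895] [265 238  62  80 955]
dark [318.73119605 272.88409371] [303 256  33  33 811]
floor [396.74184073 -42.14940741  -2.69567178] plate [446.59693051 -72.5500163   49.45690877] bar [ 493.22463379 -128.87808251  101.94295216]
scene red [330.  230.3] 23 [531.6 -91.6  51.6] [532.2 -92.4  50.7]
scene red [409.5 258.3] 28 [ 396.1 -132.6   51.6] [ 404.8 -150.1   34. ]
```

View pics/top1.png

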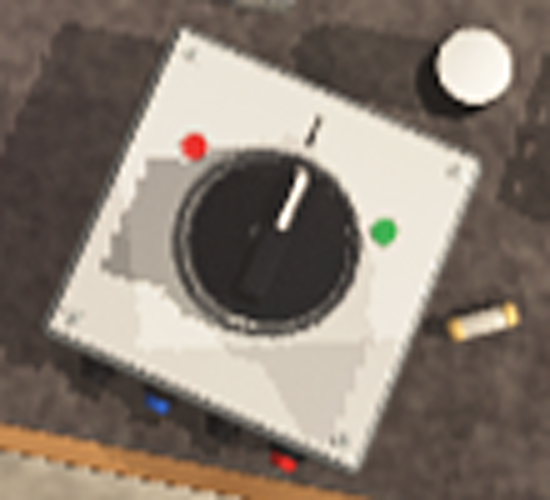

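The crop confirms the grey box: pointer line on the home line, red to the left and green to the right. Green is therefore clockwise (negative angle).

- **Dots:** they are 90.3 mm apart, against 90.1 mm expected.
- **Axis:** (494.3, -129.0). The bar-top depth point is at 101.9 mm, against 101 mm expected.
- **Home direction:** -13.4°.

The tool's y axis must go from -66.2° to +76.6°, a turn of +142.8°, which leaves joint range for the later clockwise turn.

Request:
step_arm --motion '[{"translation": [1.48, 2.47, 0], "turn": [0, 0, 8.4], "claw": 0}, {"translation": [1.48, 2.47, 0], "turn": [0, 0, 8.4], "claw": 0}, {"translation": [1.48, 2.47, 0], "turn": [0, 0, 8.4], "claw": 0}, {"translation": [1.48, 2.47, 0], "turn": [0, 0, 8.4], "claw": 0}, {"translation": [1.48, 2.47, 0], "turn": [0, 0, 8.4], "claw": 0}]'

```text
time: 0.6
tcp_pos: [316.7, -424.1, 218.1]
tool_rot: [-0.0, 0.838, 0.546, 0.0]
wrist_force: [0.8, -0.6, -0.5]
finger_gap: 93.0
gripper_force: 0.0
```

Request:
step_arm --motion '[{"translation": [1.48, 2.47, 0], "turn": [0, 0, 8.4], "claw": 0}, {"translation": [1.48, 2.47, 0], "turn": [0, 0, 8.4], "claw": 0}, {"translation": [1.48, 2.47, 0], "turn": [0, 0, 8.4], "claw": 0}, {"translation": [1.48, 2.47, 0], "turn": [0, 0, 8.4], "claw": 0}, {"translation": [1.48, 2.47, 0], "turn": [0, 0, 8.4], "claw": 0}]'

```text
time: 1.1
tcp_pos: [390.6, -300.6, 218.2]
tool_rot: [-0.0, 0.587, 0.81, 0.0]
wrist_force: [0.6, -0.6, -0.1]
finger_gap: 92.9
gripper_force: 0.0
```

Request:
step_arm --motion '[{"translation": [1.48, 2.47, 0], "turn": [0, 0, 8.4], "claw": 0}, {"translation": [1.48, 2.47, 0], "turn": [0, 0, 8.4], "claw": 0}, {"translation": [1.48, 2.47, 0], "turn": [0, 0, 8.4], "claw": 0}, {"translation": [1.48, 2.47, 0], "turn": [0, 0, 8.4], "claw": 0}, {"translation": [1.48, 2.47, 0], "turn": [0, 0, 8.4], "claw": 0}]'

```text
time: 1.6
tcp_pos: [464.6, -177.2, 218.3]
tool_rot: [-0.0, 0.257, 0.966, 0.0]
wrist_force: [0.6, 0.1, 0.3]
finger_gap: 92.9
gripper_force: 0.0
```

Request:
step_arm --motion '[{"translation": [1.48, 2.47, 0], "turn": [0, 0, 8.4], "claw": 0}, {"translation": [1.48, 2.47, 0], "turn": [0, 0, 8.4], "claw": 0}, {"translation": [0, 0, 0], "turn": [0, 0, 0], "claw": 0}, {"translation": [0, 0, 0], "turn": [0, 0, 0], "claw": 0}]'

```text
time: 2.0
tcp_pos: [493.7, -128.6, 218.2]
tool_rot: [-0.001, 0.117, 0.993, -0.0]
wrist_force: [-0.7, -0.5, 1.1]
finger_gap: 93.2
gripper_force: 0.0
```

```bash
python3 - <<'E'
from h import *
from rig import r
st=r.get_state();s=r.snapshot("wrist");cv2.imwrite("pics/w0.png",s["frame"])
np.savez("pics/w0.npz",**{k:np.array(v) for k,v in s.items()})
print(st["time"],st["tcp_pos"],st["tool_rot"],st["joint_pos"],st["wrist_force"])
q=st["tool_rot"];print(R.from_quat(q[[1,2,3,0]]).as_matrix().round(4))
hsv=cv2.cvtColor(s["frame"],cv2.COLOR_BGR2HSV);H,S,V=[hsv[...,i].astype(int) for i in range(3)]
for nm,m in(("red",((H<8)|(H>172))&(S>130)&(V>100)),("green",(H>45)&(H<85)&(S>100)&(V>70))):
    for c,b in blobs(m,40): print(nm,c.round(1),b[4],ray(s,c,51.6)[0].round(1))
E
```

```text
2.0 [ 493.74910276 -128.60633037  218.15748456] [-5.29285072e-04  1.16699889e-01  9.93167081e-01 -7.56026059e-05] [-3.55029850e-01 -1.12900508e-01  1.73379576e+00 -3.97052459e-04
  1.52169047e+00 -1.69187363e+00] [-0.6580666  -0.51667714  1.10573669]
[[-9.728e-01  2.318e-01 -1.100e-03]
 [ 2.318e-01  9.728e-01 -0.000e+00]
 [ 1.000e-03 -3.000e-04 -1.000e+00]]
red [432.1 119.1] 63 [447.   50.8  51.6]
red [242.2 126.9] 46 [ 406.8 -153.2   51.6]
red [318.8 219.1] 48 [529.6 -92.3  51.6]
```

View pics/w0.png

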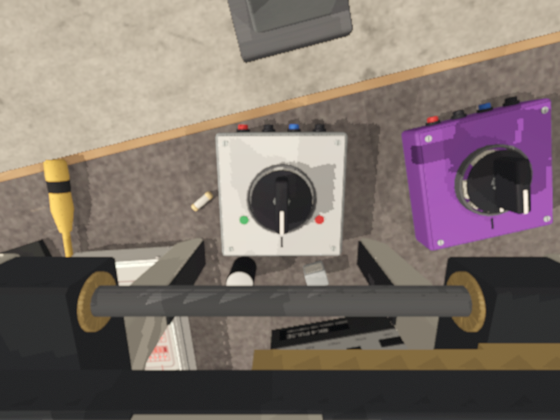

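The wrist view shows the knob centred ahead at about (282,200), with its bar pointing along the tool. The red dot ray gives (529.6, -92.3), within 1 mm of the earlier fix. I'll descend to TCP z of about 74 (skirt top is 67) and close.

Request:
step_arm --motion '[{"translation": [0, 0, -3.5], "turn": [0, 0, 0], "claw": 0.4}, {"translation": [0, 0, -3.5], "turn": [0, 0, 0], "claw": 0.4}, {"translation": [0, 0, -3.0], "turn": [0, 0, 0], "claw": 0.4}, {"translation": [0, 0, -2.4], "turn": [0, 0, 0], "claw": 0.4}, {"translation": [0, 0, -2.0], "turn": [0, 0, 0], "claw": 0.4}]'

```text
time: 2.55
tcp_pos: [492.6, -129.9, 72.8]
tool_rot: [-0.001, 0.118, 0.993, 0.0]
wrist_force: [0.2, 0.7, 0.4]
finger_gap: 58.3
gripper_force: 0.0
```

Request:
step_arm --motion '[{"translation": [0, 0, 0], "turn": [0, 0, 0], "claw": 0.7}, {"translation": [0, 0, 0], "turn": [0, 0, 0], "claw": 1}, {"translation": [0, 0, 0], "turn": [0, 0, 0], "claw": 1}, {"translation": [0, 0, 0], "turn": [0, 0, 0], "claw": 1}, {"translation": [0, 0, 0], "turn": [0, 0, 0], "claw": 1}]'

```text
time: 3.05
tcp_pos: [494.7, -129.3, 75.8]
tool_rot: [0.001, 0.117, 0.993, -0.0]
wrist_force: [-0.8, 0.3, 0.2]
finger_gap: 20.6
gripper_force: 0.0
```

Request:
step_arm --motion '[{"claw": 1}, {"claw": 1}, {"claw": 1}, {"claw": 1}]'

```text
validation failed for argument at $.mo...
```

Request:
step_arm --motion '[{"translation": [0, 0, 0], "turn": [0, 0, 0], "claw": 1}, {"translation": [0, 0, 0], "turn": [0, 0, 0], "claw": 1}, {"translation": [0, 0, 0], "turn": [0, 0, 0], "claw": 1}, {"translation": [0, 0, 0], "turn": [0, 0, 0], "claw": 1}]'

```text
time: 3.45
tcp_pos: [494.7, -128.6, 75.5]
tool_rot: [0.001, 0.116, 0.993, 0.0]
wrist_force: [-0.3, 4.2, 5.8]
finger_gap: 13.6
gripper_force: 30.0
```

Request:
step_arm --motion '[{"translation": [0, 0, 0.3], "turn": [0, 0, 0], "claw": 1}, {"translation": [0, 0, 0.4], "turn": [0, 0, 0], "claw": 1}, {"translation": [0, 0, 0.4], "turn": [0, 0, 0], "claw": 1}, {"translation": [0, 0, 0.15], "turn": [0, 0, 0], "claw": 1}, {"translation": [0, 0, 0], "turn": [0, 0, 0], "claw": 1}]'

```text
time: 3.95
tcp_pos: [494.5, -128.6, 87.2]
tool_rot: [0.001, 0.116, 0.993, 0.0]
wrist_force: [3.9, 3.9, -0.2]
finger_gap: 13.8
gripper_force: 30.0
```

Request:
step_arm --motion '[{"translation": [0, 0, 0], "turn": [0, 0, 0], "claw": 1}]'

```text
time: 4.05
tcp_pos: [494.5, -128.6, 87.2]
tool_rot: [0.001, 0.116, 0.993, 0.0]
wrist_force: [2.8, 3.9, -0.6]
finger_gap: 13.7
gripper_force: 30.0
```

Request:
step_arm --motion '[{"translation": [0, 0, 0.05], "turn": [0, 0, -3], "claw": 1}, {"translation": [0, 0, 0], "turn": [0, 0, -5], "claw": 1}, {"translation": [0, 0, 0], "turn": [0, 0, -5], "claw": 1}]'

```text
time: 4.35
tcp_pos: [494.5, -128.5, 87.5]
tool_rot: [0.0, 0.23, 0.973, 0.0]
wrist_force: [5.5, 3.7, -4.7]
finger_gap: 13.6
gripper_force: 30.0
```

```bash
python3 - <<'E'
from h import *
from rig import r
st=r.get_state();print(st["tcp_pos"],st["wrist_force"],st["ft_torque"],2*np.degrees(np.arctan2(st["tool_rot"][2],st["tool_rot"][1]))-90)
s=r.snapshot("scene");cv2.imwrite("pics/s2.png",cv2.resize(s["frame"][140:300,280:440],None,fx=3.7,fy=3.7,interpolation=cv2.INTER_CUBIC))
E
```

```text
[ 494.4935519  -128.49018359   87.45232508] [ 5.54284375  3.65782153 -4.7064399 ] [ 0.62194777 -1.09180512  0.07355149] 63.443233120845946
```

View pics/s2.png

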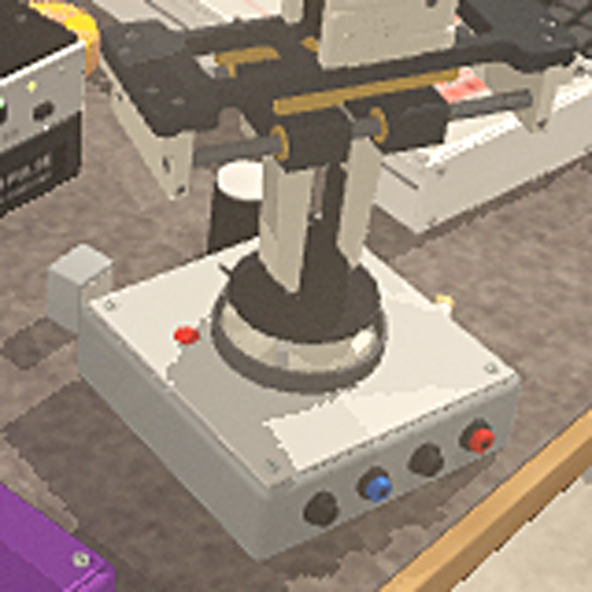

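Knob is out and turning freely (13°, 0.07 N m). I'll go on to about -45°.

Request:
step_arm --motion '[{"translation": [0, 0, 0], "turn": [0, 0, -8], "claw": 1}, {"translation": [0, 0, 0], "turn": [0, 0, -8], "claw": 1}, {"translation": [0, 0, 0], "turn": [0, 0, -8], "claw": 1}, {"translation": [0, 0, 0], "turn": [0, 0, -8], "claw": 1}, {"translation": [0, 0, 0], "turn": [0, 0, 0], "claw": 1}]'

```text
time: 4.9
tcp_pos: [494.6, -128.4, 87.5]
tool_rot: [0.0, 0.49, 0.872, 0.001]
wrist_force: [5.7, 2.9, -3.5]
finger_gap: 13.9
gripper_force: 30.0
```

```bash
cat > st.py <<'E'
from h import *
from rig import r
st=r.get_state();print(st["time"],st["tcp_pos"].round(2),st["wrist_force"].round(1),st["ft_torque"].round(2),"knob",round(2*np.degrees(np.arctan2(st["tool_rot"][2],st["tool_rot"][1]))-90-76.6,2))
E
python3 st.py
```

```text
4.9 [ 494.63 -128.39   87.48] [ 5.7  2.9 -3.5] [ 0.68 -1.15 -0.06] knob -45.26
```

Request:
step_arm --motion '[{"translation": [0, 0, -0.15], "turn": [0, 0, 0], "claw": 1}, {"translation": [0, 0, -0.15], "turn": [0, 0, 0], "claw": 1}, {"translation": [0, 0, 0], "turn": [0, 0, 0], "claw": 1}]'

```text
time: 5.2
tcp_pos: [494.7, -128.4, 84.8]
tool_rot: [0.0, 0.488, 0.873, 0.001]
wrist_force: [4.4, 4.2, -0.9]
finger_gap: 13.8
gripper_force: 30.0
```

Request:
step_arm --motion '[{"translation": [0, 0, -0.05], "turn": [0, 0, 0], "claw": 1}, {"translation": [0, 0, 0], "turn": [0, 0, 0], "claw": 1}]'

```text
time: 5.4
tcp_pos: [494.7, -128.4, 84.4]
tool_rot: [0.0, 0.488, 0.873, 0.001]
wrist_force: [3.4, 5.2, 0.8]
finger_gap: 14.0
gripper_force: 30.0
```

Request:
step_arm --motion '[{"translation": [0, 0, -0.05], "turn": [0, 0, 0], "claw": 1}, {"translation": [0, 0, 0], "turn": [0, 0, 0], "claw": 1}]'

```text
time: 5.6
tcp_pos: [494.7, -128.5, 84.0]
tool_rot: [0.001, 0.488, 0.873, 0.001]
wrist_force: [3.3, 4.3, 1.2]
finger_gap: 13.6
gripper_force: 30.0
```

Request:
step_arm --motion '[{"translation": [0, 0, -0.05], "turn": [0, 0, 0], "claw": 1}, {"translation": [0, 0, 0], "turn": [0, 0, 0], "claw": 1}]'

```text
time: 5.8
tcp_pos: [494.7, -128.4, 83.5]
tool_rot: [0.0, 0.488, 0.873, 0.001]
wrist_force: [3.3, 4.2, 1.1]
finger_gap: 13.7
gripper_force: 30.0
```

Request:
step_arm --motion '[{"translation": [0, 0, -0.05], "turn": [0, 0, 0], "claw": 1}, {"translation": [0, 0, 0], "turn": [0, 0, 0], "claw": 1}]'

```text
time: 6.0
tcp_pos: [494.7, -128.5, 83.1]
tool_rot: [0.0, 0.488, 0.873, 0.001]
wrist_force: [3.6, 5.3, 2.2]
finger_gap: 14.0
gripper_force: 30.0
```

Request:
step_arm --motion '[{"translation": [0, 0, -0.05], "turn": [0, 0, 0], "claw": 1}, {"translation": [0, 0, 0], "turn": [0, 0, 0], "claw": 1}]'

```text
time: 6.2
tcp_pos: [494.7, -128.4, 82.8]
tool_rot: [0.0, 0.488, 0.873, 0.001]
wrist_force: [1.7, 4.6, 3.2]
finger_gap: 13.8
gripper_force: 30.0
```

Request:
step_arm --motion '[{"translation": [0, 0, -0.05], "turn": [0, 0, 0], "claw": 1}, {"translation": [0, 0, 0], "turn": [0, 0, 0], "claw": 1}]'

```text
time: 6.4
tcp_pos: [494.8, -128.4, 82.5]
tool_rot: [0.001, 0.488, 0.873, 0.001]
wrist_force: [2.2, 5.9, 5.7]
finger_gap: 13.8
gripper_force: 30.0
```

Request:
step_arm --motion '[{"translation": [0, 0, -0.05], "turn": [0, 0, 0], "claw": 1}, {"translation": [0, 0, 0], "turn": [0, 0, 0], "claw": 1}]'

```text
time: 6.6
tcp_pos: [494.8, -128.5, 82.2]
tool_rot: [0.001, 0.488, 0.873, 0.001]
wrist_force: [-0.4, 5.6, 7.2]
finger_gap: 13.9
gripper_force: 30.0
```

Request:
step_arm --motion '[{"translation": [0, 0, 0], "turn": [0, 0, -1.5], "claw": 1}, {"translation": [0, 0, 0], "turn": [0, 0, -1.5], "claw": 1}]'

```text
time: 6.8
tcp_pos: [494.9, -128.4, 82.2]
tool_rot: [0.001, 0.511, 0.86, 0.001]
wrist_force: [0.9, 5.5, 5.9]
finger_gap: 13.5
gripper_force: 30.0
```

Request:
step_arm --motion '[{"translation": [0, 0, 0], "turn": [0, 0, -1.5], "claw": 1}, {"translation": [0, 0, 0], "turn": [0, 0, -1.5], "claw": 1}]'

```text
time: 7.0
tcp_pos: [494.7, -128.5, 81.6]
tool_rot: [0.001, 0.533, 0.846, 0.001]
wrist_force: [3.7, 4.7, 1.2]
finger_gap: 13.6
gripper_force: 30.0
```

Force fell from 6 to 1 N and z dropped 0.6 mm, so the lug is probably in the notch at about -51°. I'll lower gently to confirm.

Request:
step_arm --motion '[{"translation": [0, 0, -0.1], "turn": [0, 0, 0], "claw": 1}, {"translation": [0, 0, 0], "turn": [0, 0, 0], "claw": 1}]'

```text
time: 7.2
tcp_pos: [494.7, -128.4, 80.5]
tool_rot: [0.0, 0.533, 0.846, 0.001]
wrist_force: [3.6, 4.2, 0.4]
finger_gap: 14.0
gripper_force: 30.0
```

```bash
python3 st.py
```

```text
7.2 [ 494.73 -128.41   80.47] [3.6 4.2 0.4] [ 0.75 -0.76 -0.08] knob -50.96
```

Request:
step_arm --motion '[{"translation": [0, 0, -0.1], "turn": [0, 0, -0.5], "claw": 1}, {"translation": [0, 0, -0.1], "turn": [0, 0, 0], "claw": 1}, {"translation": [0, 0, 0], "turn": [0, 0, 0], "claw": 1}]'

```text
time: 7.5
tcp_pos: [494.7, -128.4, 78.4]
tool_rot: [0.0, 0.536, 0.844, 0.001]
wrist_force: [3.1, 4.4, -0.6]
finger_gap: 13.5
gripper_force: 30.0
```

Request:
step_arm --motion '[{"translation": [0, 0, -0.1], "turn": [0, 0, 0], "claw": 1}, {"translation": [0, 0, -0.1], "turn": [0, 0, 0], "claw": 1}, {"translation": [0, 0, 0], "turn": [0, 0, 0], "claw": 1}]'

```text
time: 7.8
tcp_pos: [494.7, -128.4, 76.4]
tool_rot: [0.0, 0.536, 0.844, 0.001]
wrist_force: [3.9, 4.3, 0.8]
finger_gap: 13.4
gripper_force: 30.0
```

Request:
step_arm --motion '[{"translation": [0, 0, -0.08], "turn": [0, 0, 0], "claw": 1}, {"translation": [0, 0, 0], "turn": [0, 0, 0], "claw": 1}]'

```text
time: 8.0
tcp_pos: [494.7, -128.4, 75.7]
tool_rot: [0.0, 0.536, 0.844, 0.001]
wrist_force: [4.0, 4.2, 1.4]
finger_gap: 13.9
gripper_force: 30.0
```

Request:
step_arm --motion '[{"translation": [0, 0, -0.05], "turn": [0, 0, 0], "claw": 1}, {"translation": [0, 0, 0], "turn": [0, 0, 0], "claw": 1}]'

```text
time: 8.2
tcp_pos: [494.8, -128.4, 75.5]
tool_rot: [0.0, 0.536, 0.844, 0.001]
wrist_force: [1.8, 6.4, 3.1]
finger_gap: 14.0
gripper_force: 30.0
```

Request:
step_arm --motion '[{"translation": [0, 0, -0.05], "turn": [0, 0, 0], "claw": 1}, {"translation": [0, 0, 0], "turn": [0, 0, 0], "claw": 1}]'

```text
time: 8.4
tcp_pos: [494.9, -128.5, 75.5]
tool_rot: [0.001, 0.536, 0.844, 0.001]
wrist_force: [0.5, 5.8, 7.2]
finger_gap: 13.8
gripper_force: 30.0
```

It bottomed hard at z 75.5, the same height as the original grip with the knob locked, so it is fully home. I'll release and rise.

Request:
step_arm --motion '[{"translation": [0, 0, 0.05], "turn": [0, 0, 0], "claw": 0.6}, {"translation": [0, 0, 0], "turn": [0, 0, 0], "claw": 0.4}, {"translation": [0, 0, 0], "turn": [0, 0, 0], "claw": 0.4}, {"translation": [0, 0, 0], "turn": [0, 0, 0], "claw": 0.4}, {"translation": [0, 0, 0], "turn": [0, 0, 0], "claw": 0.4}]'

```text
time: 8.9
tcp_pos: [493.8, -129.0, 74.6]
tool_rot: [-0.0, 0.536, 0.844, -0.0]
wrist_force: [0.8, 0.2, -0.6]
finger_gap: 49.2
gripper_force: 0.0
```

Request:
step_arm --motion '[{"translation": [0, 0, 2], "turn": [0, 0, 0], "claw": 0.4}, {"translation": [0, 0, 3], "turn": [0, 0, 0], "claw": 0.4}, {"translation": [0, 0, 4], "turn": [0, 0, 0], "claw": 0.4}, {"translation": [0, 0, 4], "turn": [0, 0, 0], "claw": 0.4}, {"translation": [0, 0, 0], "turn": [0, 0, 0], "claw": 0.4}]'

```text
time: 9.4
tcp_pos: [497.2, -130.3, 211.7]
tool_rot: [0.005, 0.536, 0.844, 0.001]
wrist_force: [1.3, -0.0, 0.9]
finger_gap: 55.7
gripper_force: 0.0
```

Request:
step_arm --motion '[{"translation": [-4, -4, 0], "turn": [0, 0, 0], "claw": 0.4}, {"translation": [-4, -4, 0], "turn": [0, 0, 0], "claw": 0.4}, {"translation": [-4, -4, 0], "turn": [0, 0, 0], "claw": 0.4}, {"translation": [0, 0, 0], "turn": [0, 0, 0], "claw": 0.4}]'

```text
time: 9.8
tcp_pos: [384.2, -238.6, 204.2]
tool_rot: [-0.0, 0.539, 0.842, -0.001]
wrist_force: [0.3, 0.1, 0.8]
finger_gap: 55.6
gripper_force: 0.0
```

```bash
python3 st.py; python3 - <<'E'
from h import *
from rig import r
s=r.snapshot("top");cv2.imwrite("pics/t3.png",cv2.resize(s["frame"][215:335,255:385],None,fx=4.5,fy=4.5,interpolation=cv2.INTER_CUBIC))
z=r.snapshot("scene")
for n,q in(("top",s),("scene",z)):
  print(n,[deproj(q,*proj(q,[494.3-t*.43,-129+t*.9,101])[0])[2].round(1) for t in(-20,-10,0,10,20)])
E
```

```text
9.8 [ 384.22 -238.65  204.2 ] [0.3 0.1 0.8] [-0.01 -0.19 -0.05] knob -51.81
top [np.float64(102.2), np.float64(100.2), np.float64(101.5), np.float64(99.2), np.float64(103.3)]
scene [np.float64(103.2), np.float64(101.8), np.float64(101.1), np.float64(102.3), np.float64(101.1)]
```

View pics/t3.png

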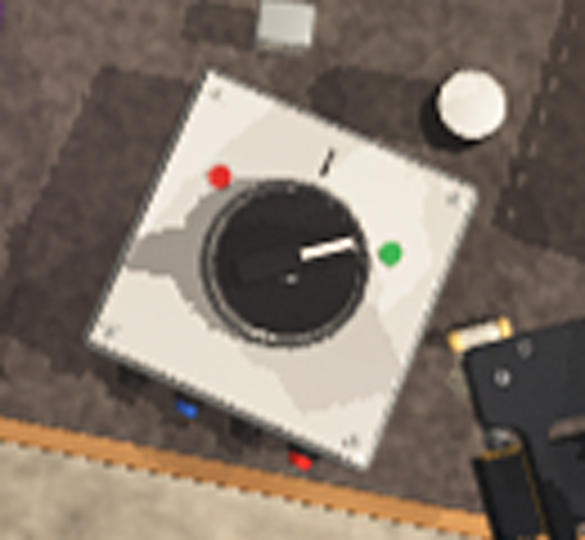

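The pointer sits just short of the green dot (pointer tip at about (352,242), dot at (390,253)). The bar top is at about 101.5 mm, so the knob is fully in. The small parts have not moved and the gripper is clear.

```bash
python3 -c "
from rig import r
print(r.hand_in())"
```

```text
the job is handed in; nothing more can be done
None
```

The knob was pulled out, turned to the green dot, dropped fully home in the notch felt at about -51°, and released; the job is handed in, with no verdict returned.

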